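Screw a watch case back home with the torque knob of a bench case closer

TASK

Close the watch in the bench case closer: press the black knob down gently, never so far that the chuck's spring goes solid, so that the sprung pins of its chuck find the notches of the case back, and turn it clockwise until the back is home and the torque knob clicks over; stop after one click, three at most. Then draw the knob fully up again so that the watch can be taken out, let go, and leave the other things on the bench alone.

Things in the scene. Friction and masses are not known exactly. Their poses are not given: they have to be found in the camera images.
- case_tool: bench case closer, fixed: blue-grey cast base (150 x 110 mm), column at the back (+x of its frame), arm (top 115 mm high, guide boss 33 mm in diameter, 121 mm high) that guides an upright steel quill with the knob above and the chuck below. Origin on the spindle axis at bench height, z up, -x is its front
- chuck_seat (a point): on the spindle axis, moves with the quill (does not turn): level with the tips of the chuck's 3 pins while its spring is not pressed in; 60 mm high when the quill is up. The chuck is an aluminium disc, 39 mm in diameter; its pins are 3.5 mm thick, 6 mm long, 120 degrees apart, 15 mm from the axis
- chuck (a joint): how far the chuck's spring is pressed in, in m: 0 with the pins free, 0.007 pressed solid, which marks the watch and must not happen. The spring gives 1 N at first and 0.5 N more per mm, so pins that stand on the back press with 1 to 4.5 N; it goes out by 3 mm when the pins drop into the notches
- knob_grip (a point): on the spindle axis, 10 mm below the top of the black knurled round knob (36 mm in diameter, 28 mm high): a good height for the TCP. It goes up and down with the quill: 174 mm high when the quill is fully up. It does not turn with the knob
- quill (a joint): how far the quill with knob and chuck is pushed down, in m: 0 fully up, 0.034 at most. Friction (6 N) holds it wherever it is left, also against the chuck's spring: some 3 N push it down, 10 N draw it up
- watch: steel watch case, 46 mm in diameter, back up in the case holder under the chuck, fixed, centred on the spindle axis. Origin in the middle of its underside. The back has six raised lands, tops 14 mm above this origin; between them 6.5 mm wide notches, 3 mm deep, 60 degrees apart, 15 mm from the axis. The pins ride on the lands until turned over notches, then drop in (within a sixth of a turn)
- case_back (a joint): turn of the screw case back in rad: negative while loose, 0 when screwed home against its stop; it grows when turned clockwise seen from above. Its gasket drags with 0.09 N m, enough to hold it while the pins slide over it
- knob (a joint): slip of the torque knob on its stem, rad, positive clockwise seen from above: 0 at the start; near 0 while knob, stem and chuck turn together, grows only when the knob slips. One click is 0.52 rad (30 degrees): over its first 0.33 rad the torque builds up to 0.3 to 0.35 N m, then snaps down below 0.15. It slips alike in both directions and turns without end
- loupe: bystander: loupe, a grey cup 28 mm in diameter and 30 mm high, origin under its middle
- tweezers: bystander: steel tweezers, 118 mm long, origin under the middle
- screwdriver: bystander: small screwdriver, 84 mm long, origin under the middle
- dropper_bottle: bystander: small white dropper bottle, 56 mm high, origin under its middle
- green_tin: bystander: green tin, 51 x 53 x 21 mm, origin under its middle
Things that resemble listed ones, but are neither listed nor needed, are in the scene too. There is more than one size of the case_tool; the one meant has the size given above.

How it is judged (in metres and radians):
On the way, in this order (a step that is already met when the one before it is completed fails the run):
1. the case back is screwed home (value of joint case_back above -0.03 rad), for 0.05 s.
2. the torque knob has clicked over at least once with the back home (value of joint knob above 0.4 rad and value of joint case_back above -0.03 rad), for 0.05 s.
3. the quill is drawn up (value of joint quill below 0.004 m), for 0.2 s.
At the end, for the whole second after the job is handed in: the case back is home (within 0.04 rad of its stop), the knob has slipped by one to three clicks (0.4 to 1.8 rad) and the quill is up again (within 4 mm of its top) (value of joint case_back above -0.04 rad and value of joint knob between 0.4 and 1.8 rad and value of joint quill below 0.004 m); the robot touches nothing.
It fails at once if the knob is run on for more than three clicks (over 1.8 rad of slip) (value of joint knob above 1.8 rad).
It fails at once if the knob is forced backwards until it slips by a click (value of joint knob below -0.4 rad).
It fails at once if the chuck's spring is pressed solid (in by more than 6.9 mm) (value of joint chuck above 0.0069 m).
It fails at once if the chuck bears on the watch with more than 55 N (contact force between case_tool and watch above 55 N).
It fails at once if a bystander is moved by more than 3 cm (distance of any of loupe, tweezers, screwdriver, dropper_bottle, green_tin from where it was at the start of the episode above 0.03 m).
It also fails if it takes over 51 s, if anything falls off the work surface, if the arm or the gripper's body presses on something with over 40 N, if the wrist force passes 120 N, or if a joint passes its speed limit or range.

ROBOT

A 7-joint arm with a two-finger parallel gripper is mounted at the origin on a cart in front of the work surface, level with it; the furniture and walls round the work are solid. World frame = base frame: x ahead of the robot, y to its left, z up, the work surface at z = 0. Lengths are in m, angles in degrees, forces in N, time in s.
With the tool pointing down it reaches from about 0.35 to 0.9 m from the base axis. Payload 7.2 kg.
Tool frame: the origin (TCP) lies between the finger pads, 19 mm behind the fingertips; this is the grasp point; z points along the fingers, y is the line along which they close (so a half turn about z gives the same grasp; the last joint's range is limited). The gripper opens to 88 mm and grips with 3 to 60 N. Pads are 20 mm wide; open, the fingers measure 115 mm over their backs; the gripper's body (75 mm by 178 mm) begins 61 mm behind the grasp point.
Start: joints at [-3.908, 23.554, -0.728, 91.456, 0.321, 64.991, -4.71], TCP at [0.625, -0, 0.241] pointing down, gripper open.
Joint ranges: [-169.25, 169.25], [-16.82, 113.86], [-84.01, 82.57], [7.8, 145.47], [-59.2, 239.2], [7.22, 106.19], [-163.78, 163.78]. Speed limits (degrees/s): [136.94, 136.94, 172.46, 172.46, 180, 180, 180].

INTERFACE

Orientations are given as [roll, pitch, yaw] about the fixed x, y, z axes, in that order (R = Rz(yaw) Ry(pitch) Rx(roll)).
In Python, from rig import ctrl gives the robot as it stands.
- The arm moves only by the tool move_arm, never from a script. Its argument "deltas" is text: rows parted by semicolons, each of 5 numbers parted by spaces: the shift along the world's x, y, z in mm, then the turn about the world's z in rad, then the opening, from -1 (shut) to 1 (fully open). In form: dx dy dz turn gripper; .... A call has 1 to 5 rows; each row shifts and turns the commanded pose from where the row before left it; what a row does not reach is not made up. A row lasts 1/12 s, in which the tool goes at most 41.7 mm and 7.16 degrees, less where a joint would pass 70% of its speed; a pose out of reach is approached as far as the arm can. A call is refused whole if a number of a shift passes 41.7 or a number of a turn 0.125, either way. A call with a gripper value outside its range is refused whole. The fingers move at their own pace and stop on an object; "force" is the grip in N (left out, the last holds). Time passes only in rows, so rows that do not move let the fingers close. It gives the time, the measured TCP pose, the force, the opening and the grip force at its end, in the units of the state.
- ctrl.observe(): the state, without advancing time (a new reading comes with each control period).
- ctrl.get_image(name): name is "scene" or "side" or "wrist"; returns a dict with "image" (480x640x3 uint8, blue, green, red), "z_map" (480x640 float32, m along the optical axis (not along the pixel's ray), 0 where there is no reading), "vfov" (degrees; the focal length in pixels is half the picture's height over the tangent of half this angle, whatever the lens; pixels are square), "cx", "cy" (the principal point, pixels), "R" (3x3) and "t" (3): a world point X has camera coordinates R X + t; the wrist camera has in their place "tool_from_camera" (4x4, takes a point from camera to tool coordinates, whose origin is the TCP and whose axes are the flange's). Camera axes: x right, y down, z forward; pixel columns grow to the right and rows downward; lengths in m; the calibration is good to about 2 mm. A picture is of the moment at which its call begins: read the wrist's pose just before it.
- ctrl.job_done(): hands the job in; it is judged then, once.
Trained networks look in the newest picture that a camera, given by its name, has taken for a name from the list of things; names that differ only in an ending like _2 or _b are one class to them, and where a whole thing is asked for, a point or a joint stands for the part that bears it (a point fixed in the world has none). Each returns a list of dicts, best first, with "p" (0 to 1); they miss things now and then, are a little off and sometimes report something else, mostly with a low value. They report only what shows in the picture. A call takes as long as a camera call. They do not tell look-alikes from the thing itself.
- ctrl.trace(camera, target): "region" (480x640 bool, what is visible of it).
- ctrl.place_of(camera, target): "location" ([x, y, z] in m, in world coordinates, good to about 4 mm: a listed point, or the origin of a listed thing).
The state is a dict: "time_s": time; "q": joint angles; "joint_vel": joint speeds; "joint_torque": joint torques, N m; "eef_pos": TCP position; "eef_rot": TCP orientation; "contact_force": force on the tool from outside, world axes, zero at the start; "torque": the same for the moment, N m; "opening": finger opening in m; "gripper_force": force on a finger pad.
Only numpy, scipy, OpenCV 4.12 (cv2) and the standard library are available. Lean on these libraries where they do the work, as an engineer would, in place of code of your own. Each camera call takes 0.05 s, during which the arm holds its last target. There are 200 camera calls.

## Working session

There is one attempt and no reset: what is moved stays moved. The work goes in short steps, Python scripts to look and compute and a tool call to move; the robot and the scene stay as the last step left them, time stands still between calls to the robot, and variables do not carry over. Pictures are saved under pics/ and viewed, at most 10 in all, crops included, and the job is handed in when it is done.

Besides the shell and the picture viewer there is one more tool, called as name(argument=value, ...) on one line, values as JSON. move_arm: Moves the arm, as the interface text tells. Its arguments: {"type":"object","properties":{"deltas":{"type":"string"},"force":{"type":"number"}},"required":["deltas"]}

```bash
mkdir -p pics; ls; cat > h.py <<'E'
import numpy as np, cv2
from rig import ctrl
def world(d,u,v):
    f=240/np.tan(np.radians(d['vfov'])/2); z=d['z_map'][v,u]
    c=np.stack([(u-d['cx'])/f*z,(v-d['cy'])/f*z,z],-1)
    return (c-d['t'])@d['R']
E
python3 - <<'E'
from h import *
for n in ("scene","side"):
    d=ctrl.get_image(n); cv2.imwrite(f"pics/{n}.png",d['image'])
    for t in ("case_tool","knob_grip","chuck_seat","watch"):
        for r in ctrl.place_of(n,t)[:4]: print(n,t,round(r['p'],2),np.round(r['location'],4))
print(ctrl.observe())
E
```

```text
pics
scene case_tool 0.77 [ 3.624e-01  6.450e-02 -1.000e-04]
scene case_tool 0.69 [ 0.5503  0.1111 -0.0049]
scene case_tool 0.51 [ 0.3887  0.336  -0.0012]
scene knob_grip 0.6 [0.3641 0.0632 0.1304]
scene knob_grip 0.57 [0.5539 0.113  0.1731]
scene knob_grip 0.56 [ 0.7083 -0.1436  0.1353]
scene chuck_seat 0.94 [0.5522 0.109  0.0592]
scene chuck_seat 0.86 [ 0.7143 -0.146   0.0409]
scene chuck_seat 0.76 [0.3655 0.0587 0.0406]
scene watch 0.84 [0.5481 0.1096 0.0298]
side case_tool 0.8 [ 0.3647  0.0651 -0.0019]
side case_tool 0.72 [0.5517 0.1093 0.0022]
side case_tool 0.39 [0.55   0.1093 0.1751]
side knob_grip 0.88 [0.5504 0.1101 0.1735]
side knob_grip 0.78 [0.3623 0.0567 0.1315]
side knob_grip 0.75 [ 0.7106 -0.1434  0.1243]
side chuck_seat 0.75 [0.3608 0.0592 0.0444]
side chuck_seat 0.68 [ 0.7092 -0.1462  0.0388]
side chuck_seat 0.59 [0.5518 0.1115 0.0582]
side watch 0.67 [0.5536 0.1156 0.0285]
{'time_s': 0.5, 'q': array([-3.9072384 , 23.55603562, -0.72692536, 91.45842363,  0.32291274,
       64.99084552, -4.71031938]), 'joint_vel': array([ 0.11808161, -0.0504633 , -0.01173252,  0.0333932 ,  0.05460516,
       -0.04543103,  0.01346492]), 'joint_torque': array([-8.86588605e-04, -5.87249994e+01,  6.40194789e-01, -2.91164553e+01,
       -5.37886948e-02,  1.10734213e-02,  6.81341567e-05]), 'eef_pos': array([ 6.24974380e-01, -3.56500728e-05,  2.41313863e-01]), 'eef_rot': array([-1.79996914e+02,  2.38386812e-03,  8.99998086e+01]), 'contact_force': array([-0.28355832,  0.50439653,  0.44429981]), 'torque': array([-0.02738901,  0.02994812,  0.01904279]), 'gripper_force': 0.0, 'opening': 0.0876596214899098}
```

View pics/scene.png

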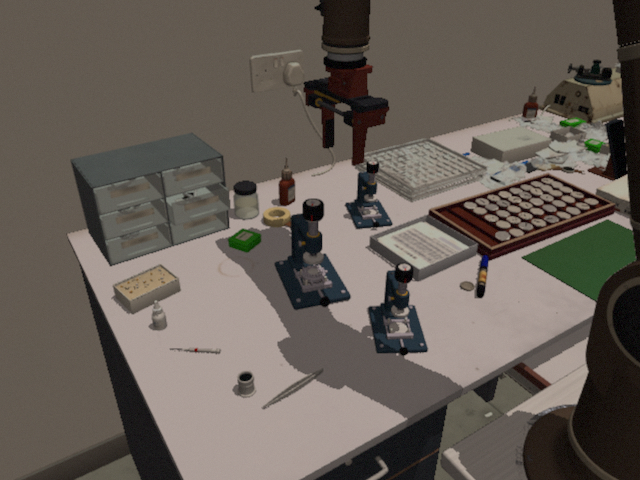

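View pics/side.png

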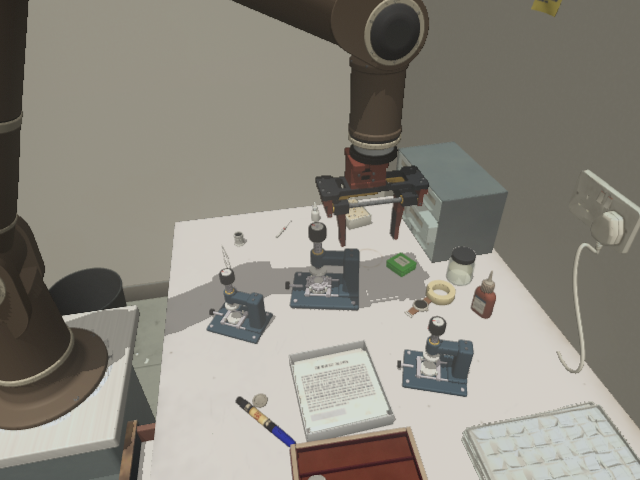

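The candidates are the closers at scene pixels (313,250), (397,310) and (368,195). The first is the tallest: its knob grip is at about 0.174 m, against about 0.13 m for the others, and it holds the watch. I'll confirm it in a crop and measure the axis.

```bash
cat > m.py <<'E'
from h import *
from scipy.optimize import least_squares
def cyl(n,zlo,zhi,c0=(0.551,0.111),r=0.018,R=0.03):
    d=ctrl.get_image(n); v,u=np.mgrid[0:480,0:640]; P=world(d,u.ravel(),v.ravel())
    P=P[np.hypot(P[:,0]-c0[0],P[:,1]-c0[1])<R]; P0=P
    P=P[(P[:,2]>zlo)&(P[:,2]<zhi)]
    s=least_squares(lambda p:np.hypot(P[:,0]-p[0],P[:,1]-p[1])-r,c0,loss='soft_l1',f_scale=0.001)
    return d,P0,len(P),s.x,np.sqrt(np.mean(s.fun**2))
E
python3 - <<'E'
from m import *
for n in("scene","side"):
    d,P,k,c,e=cyl(n,0.160,0.181)
    print(n,k,np.round(c,4),e,'top',np.percentile(P[:,2],[90,95,98]))
    zz=P[np.hypot(*(P[:,:2]-c).T)<0.022][:,2]; print(np.histogram(zz,np.arange(0.02,0.2,0.005)))
    if n=="side": a=d['image'][200:320,260:400]
    else: b=d['image'][190:310,260:400]
cv2.imwrite("pics/crop.png",cv2.resize(np.hstack([b,a]),None,fx=2.8,fy=4 and 2.8,interpolation=cv2.INTER_CUBIC))
E
```

```text
scene 224 [0.5523 0.1105] 0.0013621334088792297 top [0.18346516 0.18695004 0.18788248]
(array([ 11,  21,  20,  99, 155,   4,   0,   0,   1,  10,  64, 121,  17,
         1,  27,  38,  52,  43,  48,  46,  96,  29,  23,  25,  25,  25,
         6,  17,  47,  58,  50,  60,  58, 164,   1]), array([0.02 , 0.025, 0.03 , 0.035, 0.04 , 0.045, 0.05 , 0.055, 0.06 ,
       0.065, 0.07 , 0.075, 0.08 , 0.085, 0.09 , 0.095, 0.1  , 0.105,
       0.11 , 0.115, 0.12 , 0.125, 0.13 , 0.135, 0.14 , 0.145, 0.15 ,
       0.155, 0.16 , 0.165, 0.17 , 0.175, 0.18 , 0.185, 0.19 , 0.195]))
side 146 [0.5523 0.1115] 0.0011734419500599295 top [0.18344865 0.18525255 0.18611081]
(array([ 22,   6,  12, 148,  43,   0,   0,   0,   2,  16, 101,  34,   2,
         2,  19,  29,  31,  23,  35,  57,  64,  14,  17,  16,  19,   9,
         7,  12,  34,  37,  33,  37,  93,  79,   0]), array([0.02 , 0.025, 0.03 , 0.035, 0.04 , 0.045, 0.05 , 0.055, 0.06 ,
       0.065, 0.07 , 0.075, 0.08 , 0.085, 0.09 , 0.095, 0.1  , 0.105,
       0.11 , 0.115, 0.12 , 0.125, 0.13 , 0.135, 0.14 , 0.145, 0.15 ,
       0.155, 0.16 , 0.165, 0.17 , 0.175, 0.18 , 0.185, 0.19 , 0.195]))
```

View pics/crop.png

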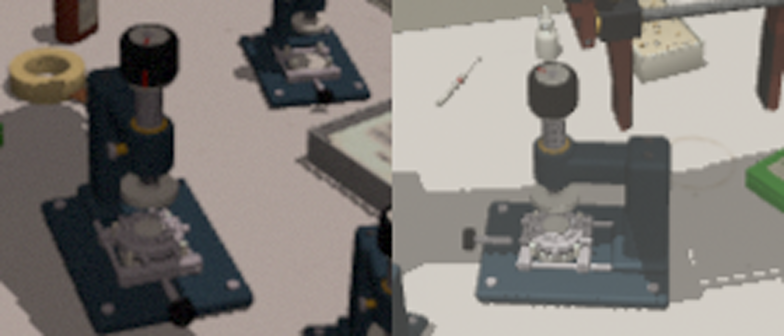

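The crop confirms it. The closer at scene pixel (313,250) is tall and has a watch in its holder, and its axis is at about (0.552, 0.111). I'll move over the knob and wind the wrist back at the same time.

move_arm(deltas="-2.9 4.4 0 0.117 1;-2.9 4.4 0 0.117 1;-2.9 4.4 0 0.117 1;-2.9 4.4 0 0.117 1;-2.9 4.4 0 0.117 1", force=40)

```text
time_s: 1.02
eef_pos: [0.6104, 0.0222, 0.2414]
eef_rot: [180.0, 0.0, 123.8]
contact_force: [-0.2, 0.4, 0.5]
opening: 0.0875
gripper_force: 0.0
```

move_arm(deltas="-2.9 4.4 0 0.117 1;-2.9 4.4 0 0.117 1;-2.9 4.4 0 0.117 1;-2.9 4.4 0 0.117 1;-2.9 4.4 0 0.117 1")

```text
time_s: 1.43
eef_pos: [0.5959, 0.0442, 0.2415]
eef_rot: [180.0, 0.0, 157.4]
contact_force: [-0.2, 0.5, -0.2]
opening: 0.0876
gripper_force: 0.0
```

move_arm(deltas="-2.9 4.4 0 0.117 1;-2.9 4.4 0 0.117 1;-2.9 4.4 0 0.117 1;-2.9 4.4 0 0.117 1;-2.9 4.4 0 0.117 1")

```text
time_s: 1.85
eef_pos: [0.5814, 0.0661, 0.2415]
eef_rot: [-180.0, 0.0, -169.1]
contact_force: [-1.0, -0.4, -0.0]
opening: 0.0875
gripper_force: 0.0
```

move_arm(deltas="-2.9 4.4 0 0.117 1;-2.9 4.4 0 0.117 1;-2.9 4.4 0 0.117 1;-2.9 4.4 0 0.117 1;-2.9 4.4 0 0.117 1")

```text
time_s: 2.27
eef_pos: [0.5669, 0.0881, 0.2414]
eef_rot: [-180.0, 0.0, -135.6]
contact_force: [0.5, -0.9, -1.0]
opening: 0.0878
gripper_force: 0.0
```

move_arm(deltas="-2.9 4.4 0 0.117 1;-2.9 4.4 0 0.117 1;-2.9 4.4 0 0.117 1;-2.9 4.6 0 0.117 1;-3 4.8 0 0.117 1")

```text
time_s: 2.68
eef_pos: [0.5523, 0.1107, 0.2414]
eef_rot: [-180.0, -0.0, -102.1]
contact_force: [0.7, -0.3, -0.5]
opening: 0.0879
gripper_force: 0.0
```

```bash
python3 - <<'E'
from m import *
o=ctrl.observe(); print(o['time_s'],np.round(o['q'],1),o['eef_pos'],o['eef_rot'],o['contact_force'],o['torque'])
for n in("scene","side"):
    d,P,k,c,e=cyl(n,0.160,0.181); print(n,k,np.round(c,4),e)
E
```

```text
2.6833 [ 12.   21.7 -36.7  98.4  14.2  64.6 139. ] [0.55232746 0.11066382 0.24144226] [-1.79988326e+02 -2.25644362e-03 -1.02093607e+02] [ 0.72724141 -0.32812418 -0.53940358] [0.14412794 0.01963989 0.00686341]
scene 222 [0.5524 0.1104] 0.0012657807268571992
side 149 [0.5521 0.1114] 0.001123025841267071
```

move_arm(deltas="0 0 -10 0.1 1;0 0 -15 0.1 1;0 0 -17 0.1 1;0 0 -15 0 1;0 0.2 -10.4 0 1")

```text
time_s: 3.2
eef_pos: [0.5522, 0.1099, 0.1725]
eef_rot: [179.9, -0.0, -85.5]
contact_force: [-0.6, 1.2, -0.1]
opening: 0.088
gripper_force: 0.0
```

move_arm(deltas="0 0 0 0 1;0 0 0 0 -1;0 0 0 0 -1;0 0 0 0 -1;0 0 0 0 -1", force=40)

```text
time_s: 3.62
eef_pos: [0.5529, 0.1109, 0.1749]
eef_rot: [-179.9, -0.0, -85.3]
contact_force: [-1.1, -0.3, 0.2]
opening: 0.0645
gripper_force: 0.0
```

move_arm(deltas="0 0 0 0 -1;0 0 0 0 -1;0 0 0 0 -1;0 0 0 0 -1;0 0 0 0 -1")

```text
time_s: 4.03
eef_pos: [0.5523, 0.1108, 0.174]
eef_rot: [180.0, -0.0, -85.2]
contact_force: [-0.9, -1.0, 1.9]
opening: 0.0354
gripper_force: 40.0
```

```bash
python3 - <<'E'
from m import *
o=ctrl.observe(); print(o['time_s'],np.round(o['q'],1),o['eef_pos'],o['eef_rot'],o['contact_force'],o['torque'],o['opening'],o['gripper_force'])
E
```

```text
4.0333 [ 13.   26.5 -38.7 102.6  19.3  57.7 151.5] [0.55229246 0.11080814 0.17403603] [ 1.79987972e+02 -2.58846919e-03 -8.52255220e+01] [-0.92305336 -1.00585116  1.88044561] [0.02610069 0.19222157 0.01290419] 0.03539071695870387 40.00044643878937
```

move_arm(deltas="0 0 -2 0 -1;0 0 -3 0 -1;0 0 -3 0 -1;0 0 -3 0 -1;0 0 -1 0 -1")

```text
time_s: 4.45
eef_pos: [0.5523, 0.1108, 0.1614]
eef_rot: [180.0, 0.0, -85.2]
contact_force: [-1.3, -0.4, 1.7]
opening: 0.0355
gripper_force: 40.0
```

```bash
cat > f.py <<'E'
from m import *
F=[]
for i in range(4):
    for n in("scene",):
        d=ctrl.get_image(n); o=ctrl.observe(); F.append(np.r_[o['contact_force'],o['torque'][2]])
print(o['time_s'],o['eef_pos'],np.round(o['q'][6],1),'F',np.round(np.mean(F,0),2),np.round(np.std(F,0),2))
E
python3 - <<'E'
from f import *
for n in("scene","side"):
    d=ctrl.get_image(n);P=[]
    v,u=np.mgrid[0:480,0:640]; P=world(d,u.ravel(),v.ravel())
    r=np.hypot(P[:,0]-.5523,P[:,1]-.111); m=(r<.025)&(P[:,2]>.02)&(P[:,2]<.09)
    print(n,np.histogram(P[m][:,2],np.arange(.028,.09,.002)))
    m=(r<.018)&(P[:,2]>.03)&(P[:,2]<.05); print(np.percentile(P[m][:,2],[20,50,80]))
    for r in ctrl.place_of(n,"watch")+ctrl.place_of(n,"chuck_seat"): print(r)
    y,x=(slice(190,320),slice(270,360)) if n=="scene" else (slice(200,320),slice(270,380))
    cv2.imwrite(f"pics/c_{n}.png",cv2.resize(d['image'][y,x],None,fx=4.5,fy=4.5,interpolation=cv2.INTER_CUBIC))
E
```

```text
4.65 [0.55226196 0.11073255 0.16138075] 151.0 F [ 0.21  0.63 -3.41 -0.04] [0.4  0.63 1.03 0.  ]
scene (array([  6,   8,  20,  12,  43,  77,  72,  34,  10,   0,   0,   3,   0,
         2,   9,  18,  41, 104,  25,   8,   9,   5,   1,  11,   8,   9,
         8,   6,  10,   2]), array([0.028, 0.03 , 0.032, 0.034, 0.036, 0.038, 0.04 , 0.042, 0.044,
       0.046, 0.048, 0.05 , 0.052, 0.054, 0.056, 0.058, 0.06 , 0.062,
       0.064, 0.066, 0.068, 0.07 , 0.072, 0.074, 0.076, 0.078, 0.08 ,
       0.082, 0.084, 0.086, 0.088]))
[0.03981951 0.04098744 0.04292191]
{'location': [0.5479, 0.1103, 0.0272], 'p': 0.79}
{'location': [0.5551, 0.1109, -0.0027], 'p': 0.44}
{'location': [0.3669, 0.0599, 0.0407], 'p': 0.95}
{'location': [0.7122, -0.1432, 0.0435], 'p': 0.73}
{'location': [0.5525, 0.1068, 0.045], 'p': 0.65}
side (array([ 3, 10, 15, 30, 61, 43, 23,  7,  0,  0,  1,  0,  3,  6, 12, 36, 70,
       29,  4,  5,  1,  3,  3,  9,  3,  6,  5,  4,  0,  0]), array([0.028, 0.03 , 0.032, 0.034, 0.036, 0.038, 0.04 , 0.042, 0.044,
       0.046, 0.048, 0.05 , 0.052, 0.054, 0.056, 0.058, 0.06 , 0.062,
       0.064, 0.066, 0.068, 0.07 , 0.072, 0.074, 0.076, 0.078, 0.08 ,
       0.082, 0.084, 0.086, 0.088]))
[0.03777542 0.03927898 0.04072535]
{'location': [0.5558, 0.1122, 0.0287], 'p': 0.62}
{'location': [0.7104, -0.1444, 0.0442], 'p': 0.9}
{'location': [0.358, 0.0596, 0.045], 'p': 0.8}
{'location': [0.5559, 0.1104, 0.0445], 'p': 0.56}
{'location': [0.5483, 0.1087, 0.1643], 'p': 0.32}
```

View pics/c_side.png

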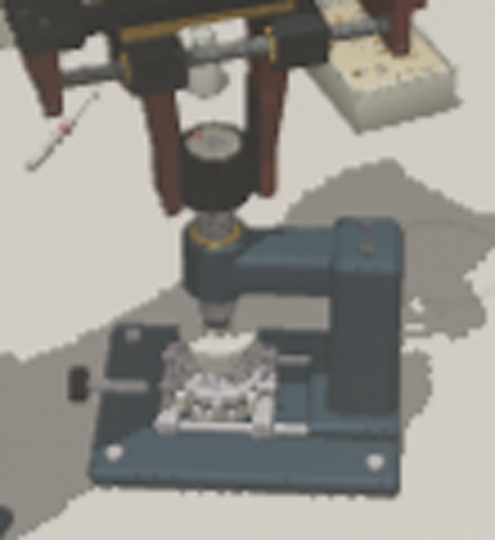

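```bash
cat > k.py <<'E'
from m import *
def chuck(q=0.0126,N=2):
    for n in("scene","side"):
        o=ctrl.observe(); L=[];K=[]
        for i in range(N):
            d=ctrl.get_image(n); v,u=np.mgrid[0:480,0:640]; P=world(d,u.ravel(),v.ravel())
            r=np.hypot(P[:,0]-.5523,P[:,1]-.111)
            z=P[(r<.0205)&(r>0.009)&(P[:,2]>.048)&(P[:,2]<.075),2]; L.append(np.median(z))
            K.append(np.median(z[z>np.median(z)]))
        print(n,'tcp',o['eef_pos'][2].round(4),'chuck med',np.round(L,4),np.round(K,4),'Fz',o['contact_force'][2].round(1),'Tz',o['torque'][2].round(3))
E
python3 -c "from k import *;chuck()"
```

```text
scene tcp 0.1614 chuck med [0.0625 0.0625] [0.0635 0.0634] Fz -8.9 Tz -0.017
side tcp 0.1614 chuck med [0.0606 0.0609] [0.0618 0.0618] Fz -9.1 Tz 0.01
```

move_arm(deltas="0 0 -1 0 -1;0 0 -1 0 -1;0 0 -1 0 -1")

```text
time_s: 5.4
eef_pos: [0.5524, 0.1108, 0.1597]
eef_rot: [-180.0, -0.0, -85.2]
contact_force: [-3.2, -0.2, 2.4]
opening: 0.035
gripper_force: 40.0
```

```bash
python3 -c "from k import *;chuck()"
```

```text
scene tcp 0.1597 chuck med [0.0609 0.0608] [0.0618 0.0615] Fz 2.4 Tz -0.049
side tcp 0.1594 chuck med [0.059  0.0587] [0.06   0.0599] Fz 3.3 Tz 0.013
```

move_arm(deltas="0 0 -1 0 -1;0 0 -1 0 -1")

```text
time_s: 5.77
eef_pos: [0.5524, 0.1108, 0.1571]
eef_rot: [-180.0, -0.0, -85.2]
contact_force: [-2.6, 0.0, 2.6]
opening: 0.0354
gripper_force: 40.0
```

```bash
python3 -c "from k import *;chuck()"
```

```text
scene tcp 0.1571 chuck med [0.0584 0.0582] [0.0596 0.0592] Fz 2.6 Tz 0.07
side tcp 0.1568 chuck med [0.0564 0.0562] [0.0574 0.0572] Fz 1.1 Tz -0.054
```

move_arm(deltas="0 0 -1 0 -1;0 0 -1 0 -1")

```text
time_s: 6.13
eef_pos: [0.5524, 0.1108, 0.1549]
eef_rot: [180.0, -0.0, -85.2]
contact_force: [-3.7, -0.1, 3.1]
opening: 0.0356
gripper_force: 40.0
```

```bash
python3 -c "from k import *;chuck()"
```

```text
scene tcp 0.1549 chuck med [0.0562 0.0561] [0.0572 0.0573] Fz 3.1 Tz 0.04
side tcp 0.1548 chuck med [0.0541 0.0543] [0.0551 0.0551] Fz 0.3 Tz 0.01
```

move_arm(deltas="0 0 -1 0 -1;0 0 -1 0 -1")

```text
time_s: 6.5
eef_pos: [0.5524, 0.1108, 0.1531]
eef_rot: [-180.0, -0.0, -85.2]
contact_force: [-3.7, -0.3, 4.4]
opening: 0.0355
gripper_force: 40.0
```

```bash
python3 -c "from k import *;chuck()"
```

```text
scene tcp 0.1531 chuck med [0.0554 0.0557] [0.0564 0.0566] Fz 4.4 Tz -0.013
side tcp 0.153 chuck med [0.0536 0.0537] [0.0546 0.0547] Fz 2.2 Tz -0.025
```

move_arm(deltas="0 0 -1 0 -1;0 0 -1 0 -1")

```text
time_s: 6.87
eef_pos: [0.5525, 0.1108, 0.1511]
eef_rot: [-180.0, -0.0, -85.2]
contact_force: [-4.3, -0.7, 6.0]
opening: 0.0358
gripper_force: 40.0
```

```bash
sed -i 's/>.048/>.045/' k.py; python3 -c "from k import *;chuck()"
```

```text
scene tcp 0.1511 chuck med [0.0557 0.0554] [0.0565 0.0563] Fz 6.0 Tz -0.04
side tcp 0.151 chuck med [0.0536 0.0535] [0.0546 0.0543] Fz 4.1 Tz 0.001
```

move_arm(deltas="0 0 -1 0 -1;0 0 0 -0.12 -1;0 0 0 -0.12 -1")

```text
time_s: 7.32
eef_pos: [0.5524, 0.1108, 0.1499]
eef_rot: [180.0, 0.0, -99.3]
contact_force: [-3.0, -0.9, 3.4]
opening: 0.0355
gripper_force: 40.0
```

```bash
cat > t.py <<'E'
from rig import ctrl
o=ctrl.observe(); print(o['time_s'],'q7',round(o['q'][6],1),'yaw',round(o['eef_rot'][2],1),'z',round(o['eef_pos'][2],4),'F',o['contact_force'].round(1),'T',o['torque'].round(3))
E
python3 t.py
```

```text
7.3167 q7 138.0 yaw -99.3 z 0.1499 F [-3.  -0.9  3.4] T [0.046 0.79  0.064]
```

move_arm(deltas="0 0 0 -0.12 -1;0 0 0 -0.12 -1")

```text
time_s: 7.48
eef_pos: [0.5523, 0.1108, 0.1499]
eef_rot: [180.0, 0.0, -113.1]
contact_force: [-4.0, 0.2, 3.6]
opening: 0.0354
gripper_force: 40.0
```

```bash
python3 t.py
```

```text
7.4833 q7 125.8 yaw -113.1 z 0.1499 F [-4.   0.2  3.6] T [0.056 0.803 0.07 ]
```

move_arm(deltas="0 0 0 -0.12 -1;0 0 0 -0.12 -1")

```text
time_s: 7.65
eef_pos: [0.5523, 0.1108, 0.1499]
eef_rot: [180.0, -0.0, -126.8]
contact_force: [-3.4, -0.1, 3.3]
opening: 0.0352
gripper_force: 40.0
```

```bash
python3 t.py
```

```text
7.65 q7 113.6 yaw -126.8 z 0.1499 F [-3.4 -0.1  3.3] T [0.067 0.724 0.08 ]
```

move_arm(deltas="0 0 0 -0.12 -1;0 0 0 -0.12 -1")

```text
time_s: 7.82
eef_pos: [0.5522, 0.1109, 0.1499]
eef_rot: [180.0, -0.0, -140.5]
contact_force: [-3.7, 0.2, 3.9]
opening: 0.0351
gripper_force: 40.0
```

```bash
python3 t.py; python3 -c "from k import *;chuck(N=1)"
```

```text
7.8167 q7 101.4 yaw -140.5 z 0.1499 F [-3.7  0.2  3.9] T [-0.02   0.778  0.057]
scene tcp 0.1499 chuck med [0.0529] [0.0537] Fz 3.9 Tz 0.057
side tcp 0.1499 chuck med [0.051] [0.0521] Fz 2.9 Tz 0.037
```

The pins have dropped in: the chuck sank by about 2.7 mm. I'll keep turning.

move_arm(deltas="0 0 0 -0.12 -1;0 0 0 -0.12 -1")

```text
time_s: 8.08
eef_pos: [0.5522, 0.1109, 0.1499]
eef_rot: [180.0, -0.0, -154.0]
contact_force: [-4.2, -0.4, 3.7]
opening: 0.0352
gripper_force: 40.0
```

```bash
python3 t.py
```

```text
8.0833 q7 89.4 yaw -154.0 z 0.1499 F [-4.2 -0.4  3.7] T [0.079 0.837 0.075]
```

move_arm(deltas="0 0 0 -0.12 -1;0 0 0 -0.12 -1")

```text
time_s: 8.25
eef_pos: [0.5522, 0.111, 0.1499]
eef_rot: [180.0, -0.0, -167.8]
contact_force: [-4.7, 0.3, 3.6]
opening: 0.0353
gripper_force: 40.0
```

```bash
python3 t.py
```

```text
8.25 q7 77.1 yaw -167.8 z 0.1499 F [-4.7  0.3  3.6] T [0.087 0.782 0.058]
```

move_arm(deltas="0 0 0 -0.12 -1;0 0 0 -0.12 -1")

```text
time_s: 8.42
eef_pos: [0.5522, 0.111, 0.1499]
eef_rot: [180.0, -0.0, 178.5]
contact_force: [-4.3, 0.1, 3.6]
opening: 0.0355
gripper_force: 40.0
```

```bash
python3 t.py
```

```text
8.4167 q7 64.8 yaw 178.5 z 0.1499 F [-4.3  0.1  3.6] T [0.069 0.811 0.113]
```

move_arm(deltas="0 0 0 -0.12 -1;0 0 0 -0.12 -1")

```text
time_s: 8.58
eef_pos: [0.5522, 0.1111, 0.1499]
eef_rot: [-180.0, -0.0, 164.7]
contact_force: [-4.1, 0.8, 3.9]
opening: 0.0353
gripper_force: 40.0
```

```bash
python3 t.py; python3 -c "from k import *;chuck(N=1)"
```

```text
8.5833 q7 52.4 yaw 164.7 z 0.1499 F [-4.1  0.8  3.9] T [0.088 0.77  0.091]
scene tcp 0.1499 chuck med [0.0528] [0.0536] Fz 3.9 Tz 0.091
side tcp 0.1499 chuck med [0.0507] [0.0518] Fz 4.2 Tz 0.048
```

move_arm(deltas="0 0 0 -0.12 -1;0 0 0 -0.12 -1")

```text
time_s: 8.85
eef_pos: [0.5522, 0.1111, 0.1499]
eef_rot: [180.0, -0.0, 151.2]
contact_force: [-3.2, 1.0, 3.9]
opening: 0.0355
gripper_force: 40.0
```

```bash
python3 t.py
```

```text
8.85 q7 40.3 yaw 151.2 z 0.1499 F [-3.2  1.   3.9] T [0.223 0.863 0.088]
```

move_arm(deltas="0 0 0 -0.12 -1;0 0 0 -0.12 -1")

```text
time_s: 9.02
eef_pos: [0.5523, 0.111, 0.1499]
eef_rot: [-180.0, -0.0, 137.4]
contact_force: [-4.0, -0.6, 3.4]
opening: 0.0352
gripper_force: 40.0
```

```bash
python3 t.py
```

```text
9.0167 q7 27.9 yaw 137.4 z 0.1499 F [-4.  -0.6  3.4] T [0.083 0.734 0.314]
```

move_arm(deltas="0 0 0 -0.12 -1;0 0 0 -0.12 -1")

```text
time_s: 9.18
eef_pos: [0.5524, 0.1107, 0.1499]
eef_rot: [-180.0, 0.0, 123.7]
contact_force: [-2.7, -0.7, 3.2]
opening: 0.0353
gripper_force: 40.0
```

```bash
python3 t.py
```

```text
9.1833 q7 15.6 yaw 123.7 z 0.1499 F [-2.7 -0.7  3.2] T [-0.125  0.692  0.613]
```

move_arm(deltas="0 0 0 -0.12 -1;0 0 0 -0.12 -1")

```text
time_s: 9.35
eef_pos: [0.5524, 0.1111, 0.1499]
eef_rot: [180.0, -0.0, 109.9]
contact_force: [-3.7, 0.3, 4.1]
opening: 0.0353
gripper_force: 40.0
```

```bash
python3 t.py; python3 -c "from k import *;chuck(N=1)"
```

```text
9.35 q7 3.2 yaw 109.9 z 0.1499 F [-3.7  0.3  4.1] T [0.038 0.696 0.193]
scene tcp 0.1499 chuck med [0.0528] [0.0536] Fz 4.1 Tz 0.193
side tcp 0.1499 chuck med [0.0509] [0.0518] Fz 3.0 Tz 0.134
```

The torque peaked at about 0.6 N·m and then snapped down to about 0.13. I'll check the red mark to see whether the knob followed the fingers or the pads slipped.

```bash
python3 - <<'E'
from h import *
o=ctrl.observe()
w=ctrl.get_image("wrist"); s=ctrl.get_image("scene"); e=ctrl.get_image("side")
a=cv2.resize(w['image'],(400,300)); 
b=cv2.resize(s['image'][185:275,265:385],(400,300),interpolation=cv2.INTER_CUBIC)
c=cv2.resize(e['image'][195:285,260:380],(400,300),interpolation=cv2.INTER_CUBIC)
cv2.imwrite("pics/w.png",np.vstack([np.hstack([a,b]),np.hstack([c,cv2.resize(w['image'][150:330,200:440],(400,300))])]))
# red mark directions, initially and now
def red(im,d):
    h=im.astype(int); m=(h[...,2]>90)&(h[...,2]>2*h[...,1])&(h[...,2]>2*h[...,0])
    v,u=np.nonzero(m); P=world(d,u,v); k=(np.hypot(P[:,0]-.5523,P[:,1]-.111)<.021)&(P[:,2]>.13)
    return np.c_[u,v,(P-[.5523,.111,0])*1000][k].round(0)
for n,d in(("scene",s),("side",e)):
    print(n,'now',red(d['image'],d)[:12].tolist())
    im=cv2.imread(f"pics/{n}.png").astype(int); y,x=(200,300) if n=="scene" else(222,305)
    t=im[y:y+30,x:x+28]; v,u=np.nonzero((t[...,2]>90)&(t[...,2]>1.8*t[...,1])); print('start px',(u+x).tolist(),(v+y).tolist())
E
```

```text
scene now []
start px [312] [204]
side now []
start px [] []
```

View pics/w.png

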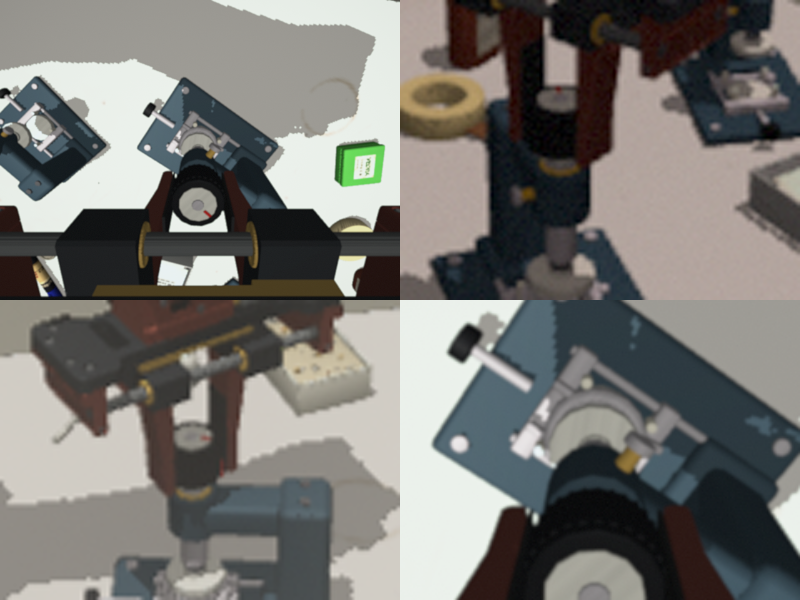

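```bash
cat > mark.py <<'E'
from h import *
def ang(px,C,d,R,t):  # pixel list -> angle of mark about centre on plane fitted by rays at depth of knob top
    f=240/np.tan(np.radians(d['vfov'])/2); out=[]
    for u,v in (px,C):
        r=np.array([(u-d['cx'])/f,(v-d['cy'])/f,1]); out.append(r)
    return out
def wristmark():
    o=ctrl.observe(); d=ctrl.get_image("wrist"); T=d['tool_from_camera']; im=d['image'].astype(int)
    f=240/np.tan(np.radians(d['vfov'])/2)
    v,u=np.mgrid[0:480,0:640]; u=u.ravel();v=v.ravel()
    r=np.stack([(u-d['cx'])/f,(v-d['cy'])/f,np.ones(u.size)],-1)@T[:3,:3].T
    s=(-0.010-T[2,3])/r[:,2]; X=T[:3,3]+r*s[:,None]   # knob top plane: 10 mm behind TCP
    I=im.reshape(-1,3); m=(I[:,2]>1.6*I[:,1])&(I[:,2]>100)&(np.hypot(X[:,0],X[:,1])<.016)
    a=np.degrees(np.arctan2(X[m,1].mean(),X[m,0].mean()))
    print('yaw',o['eef_rot'][2].round(1),'mark in tool',X[m].mean(0).round(4),m.sum(),'tool ang',a.round(1),'world',(o['eef_rot'][2]-a).round(1),'Tz',o['torque'][2].round(3),'t',o['time_s'])
E
python3 - <<'E'
from mark import *
wristmark()
# at grip: from crop c_side (offset 270,200, x4.5), knob top z=.1714
d=ctrl.get_image("side"); f=240/np.tan(np.radians(d['vfov'])/2)
im=cv2.imread("pics/c_side.png").astype(int)[110:165,180:245]
v,u=np.nonzero((im[...,2]>1.35*im[...,1])&(im[...,2]>90)); print(len(u))
p=np.c_[(u+180)/4.5+270,(v+110)/4.5+200]; p=p.mean(0); print(p)
r=np.array([(p[0]-d['cx'])/f,(p[1]-d['cy'])/f,1])@d['R']; c=-d['R'].T@d['t']; X=c+r*(.1714-c[2])/r[2]
print(X-[.5523,.111,.1714],np.degrees(np.arctan2(X[1]-.111,X[0]-.5523)))
E
```

```text
yaw 110.2 mark in tool [-0.007   0.0056 -0.01  ] 56 tool ang 141.3 world -31.1 Tz 0.088 t 9.6
0
[nan nan]
[nan nan nan] nan<stdin>:7: RuntimeWarning: Mean of empty slice.
  ret = um.true_divide(
```

```bash
python3 - <<'E'
from h import *
def go(n,p,z):
    d=ctrl.get_image(n); f=240/np.tan(np.radians(d['vfov'])/2)
    r=np.array([(p[0]-d['cx'])/f,(p[1]-d['cy'])/f,1])@d['R']; c=-d['R'].T@d['t']; X=c+r*(z-c[2])/r[2]
    q=d['R']@np.array([.5523,.111,z])+d['t']; q=q[:2]/q[2]*f+[d['cx'],d['cy']]
    print(n,p,'centre px',q.round(1),((X-[.5523,.111,z])*1000).round(1),np.degrees(np.arctan2(X[1]-.111,X[0]-.5523)).round(0))
im=cv2.imread("pics/c_side.png").astype(int); q=im[...,2]-im[...,1]
sub=q[120:160,182:245]; i=np.unravel_index(sub.argmax(),sub.shape); print(i,sub.max())
go("side",((i[1]+182)/4.5+270,(i[0]+120)/4.5+200),.1714)
for n,y,x,Z in(("scene",200,302,.184),("side",222,308,.184)):
    im=cv2.imread(f"pics/{n}.png").astype(int); s=(im[...,2]-im[...,1])[y:y+14,x:x+22]
    v,u=np.nonzero(s>.6*s.max()); print(s.max(),(u+x).tolist(),(v+y).tolist())
    w=s[v,u]; go(n,((u+x)@w/w.sum(),(v+y)@w/w.sum()),Z)
E
```

```text
(np.int64(16), np.int64(17)) 36
side (np.float64(314.22222222222223), np.float64(230.22222222222223)) centre px [316.6 231.6] [-3.9  5.6  0. ] 125.0
54 [312, 312] [204, 205]
scene (np.float64(312.0), np.float64(204.41935483870967)) centre px [312.1 203.5] [-2.8  1.9  0. ] 145.0
45 [312, 314] [224, 225]
side (np.float64(312.8157894736842), np.float64(224.4078947368421)) centre px [316.5 226.5] [-5.9  8.9  0. ] 123.0
```

move_arm(deltas="0 0 0 -0.06 -1;0 0 0 0 -1")

```text
time_s: 10.02
eef_pos: [0.5524, 0.111, 0.1499]
eef_rot: [180.0, -0.0, 106.3]
contact_force: [-2.6, 1.9, 1.8]
opening: 0.0354
gripper_force: 40.0
```

```bash
python3 t.py
```

```text
10.0167 q7 -0.1 yaw 106.3 z 0.1499 F [-2.6  1.9  1.8] T [0.47  0.655 0.189]
```

move_arm(deltas="0 0 0 -0.08 -1;0 0 0 0 -1")

```text
time_s: 10.18
eef_pos: [0.5524, 0.1109, 0.1499]
eef_rot: [180.0, 0.0, 101.7]
contact_force: [-2.1, 1.7, 1.9]
opening: 0.0353
gripper_force: 40.0
```

```bash
python3 t.py
```

```text
10.1833 q7 -4.1 yaw 101.7 z 0.1499 F [-2.1  1.7  1.9] T [0.339 0.615 0.232]
```

move_arm(deltas="0 0 0 -0.08 -1;0 0 0 0 -1")

```text
time_s: 10.35
eef_pos: [0.5524, 0.1107, 0.1499]
eef_rot: [180.0, 0.0, 97.2]
contact_force: [-2.2, 0.7, 1.0]
opening: 0.0354
gripper_force: 40.0
```

```bash
python3 t.py
```

```text
10.35 q7 -8.2 yaw 97.2 z 0.1499 F [-2.2  0.7  1. ] T [0.288 0.553 0.289]
```

move_arm(deltas="0 0 0 -0.1 -1;0 0 0 0 -1")

```text
time_s: 10.52
eef_pos: [0.5524, 0.1106, 0.1499]
eef_rot: [180.0, 0.0, 91.5]
contact_force: [-2.5, 0.7, 1.2]
opening: 0.0348
gripper_force: 40.0
```

```bash
python3 t.py
```

```text
10.5167 q7 -13.3 yaw 91.5 z 0.1499 F [-2.5  0.7  1.2] T [0.238 0.53  0.409]
```

move_arm(deltas="0 0 0 -0.1 -1;0 0 0 0 -1;0 0 0 0 -1")

```text
time_s: 10.77
eef_pos: [0.5524, 0.1111, 0.1499]
eef_rot: [180.0, -0.0, 86.0]
contact_force: [-2.8, 2.4, 1.0]
opening: 0.0355
gripper_force: 40.0
```

```bash
python3 t.py
```

```text
10.7667 q7 -18.2 yaw 86.0 z 0.1499 F [-2.8  2.4  1. ] T [0.498 0.553 0.116]
```

The second click snapped, so the slip is about 1 rad. Now I'll draw the quill up.

move_arm(deltas="0 0 -0.0 0 -1;0 0 4 0 -1;0 0 5 0 -1;0 0 5 0 -1;0 0 5 0 -1")

```text
time_s: 11.18
eef_pos: [0.5522, 0.111, 0.169]
eef_rot: [-180.0, -0.0, 85.7]
contact_force: [1.1, 4.4, -9.9]
opening: 0.035
gripper_force: 40.0
```

move_arm(deltas="0 0 3 0 -1;0 0 2 0 -1;0 0 0.5 0 -1;0 0 0 0 -1;0 0 0 0 -1")

```text
time_s: 11.6
eef_pos: [0.5522, 0.111, 0.1743]
eef_rot: [-180.0, -0.0, 85.7]
contact_force: [0.5, 4.9, -11.2]
opening: 0.0352
gripper_force: 40.0
```

```bash
python3 t.py; sed -i 's/<.075/<.085/' k.py; python3 -c "from k import *;chuck(N=1)"
```

```text
11.6 q7 -18.6 yaw 85.7 z 0.1743 F [  0.5   4.9 -11.2] T [ 1.115 -0.295  0.066]
scene tcp 0.1743 chuck med [0.0751] [0.0761] Fz -11.2 Tz 0.066
side tcp 0.1743 chuck med [0.0735] [0.0744] Fz -10.9 Tz 0.039
```

move_arm(deltas="0 0 0 0 1;0 0 0 0 1;0 0 0 0 1;0 0 0 0 1;0 0 0 0 1")

```text
time_s: 12.12
eef_pos: [0.5528, 0.1103, 0.1751]
eef_rot: [179.9, 0.0, 85.7]
contact_force: [-0.3, 0.4, -0.3]
opening: 0.0657
gripper_force: 0.0
```

move_arm(deltas="0 0 0 0 1;0 0 10 0 1;0 0 20 0 1;0 0 25 0 1;0 0 15 0 1")

```text
time_s: 12.53
eef_pos: [0.5531, 0.1108, 0.2474]
eef_rot: [179.9, -0.0, 85.7]
contact_force: [1.2, 0.5, 0.0]
opening: 0.0879
gripper_force: 0.0
```

move_arm(deltas="0 0 10 0 1;0 0 0 0 1;0 0 0 0 1")

```text
time_s: 12.78
eef_pos: [0.5524, 0.1108, 0.2547]
eef_rot: [180.0, -0.0, 85.7]
contact_force: [-0.3, -0.1, -0.1]
opening: 0.0877
gripper_force: 0.0
```

```bash
python3 t.py; python3 -c "
from k import *;chuck(N=1)
for n in('scene','side'):
    d,P,k,c,e=cyl(n,0.160,0.181); print(n,c,np.percentile(P[P[:,2]<.2][:,2],[90,95,98]))"
```

```text
12.7833 q7 -19.0 yaw 85.7 z 0.2547 F [-0.3 -0.1 -0.1] T [ 0.007  0.065 -0.011]
scene tcp 0.2547 chuck med [0.0753] [0.0762] Fz -0.1 Tz -0.011
side tcp 0.2538 chuck med [0.0735] [0.0744] Fz -0.2 Tz -0.027
scene [0.55254411 0.11048347] [0.18361615 0.18700623 0.18794146]
side [0.55292346 0.11138679] [0.18368847 0.18547052 0.1861483 ]
```

The knob top and chuck are back at their starting heights, and the gripper is clear.

```bash
python3 -c "
from rig import ctrl
print(ctrl.job_done())"
```

```text
the job is handed in; nothing more can be done
None
```

I handed the job in with the case back screwed home, the torque knob clicked over twice (about 1 rad of slip, estimated from the torque), the quill fully up and the gripper clear; I turned a second click to confirm the first, and the hand-in returned no verdict.

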